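Face the swivel spindle to the work and hang the full solder drum

ROBOT

A 6-joint arm with a two-finger parallel gripper is mounted at the origin on a cart in front of the work surface, level with it; the furniture and walls round the work are solid. World frame = base frame: x ahead of the robot, y to its left, z up, the work surface at z = 0. Lengths are in m, angles in rad, forces in N, time in s.
With the tool pointing down it reaches from about 0.425 to 0.95 m from the base axis. Payload 3.5 kg.
Tool frame: the origin (TCP) lies midway between the tips of the shut fingers; the grasp point (between the pads) lies 19 mm behind it; z points along the fingers, y is the line along which they close (so a half turn about z gives the same grasp; the last joint's range is limited). The gripper opens to 85 mm and grips with 20 to 120 N. Pads are 22 mm wide; open, the fingers measure 114 mm over their backs; the gripper's body (76 mm by 85 mm) begins 54 mm behind the grasp point. The pads swing forward as they close: fully open they stand 13 mm farther back than shut.
Start: joints at [1.007, 0.286, 1.577, -0, 1.279, -0.15], TCP at [0.271, 0.618, 0.231] pointing down, gripper open.
Joint ranges: [-2.77, 2.77], [-0.9, 2.22], [0.21, 2.48], [-1.53, 4.67], [0.24, 2.81], [-2.84, 2.84]. Speed limits (rad/s): [2.79, 2.79, 3.14, 3.14, 3.14, 3.14].

INTERFACE

Orientations are given as a unit quaternion [x, y, z, w].
In Python, from plant import get_state, read_camera, ctrl gives the robot as it stands.
- The arm moves only by the shell command python3 -m crank 'ROWS' [FORCE]. ROWS is JSON, a list of rows, each a list of 3 entries, a list of its own where there are three numbers: the shift along the tool's x, y, z in mm, then the turn about the tool's z in degrees, then the closure in counts, from 0 (fully open) to 255 (shut). In form: [[[tx, ty, tz], yaw, claw], ...]. A call has 1 to 10 rows; each row is the pose to reach, as a shift and turn from the pose commanded when the call began, along the tool's axes at that moment; what a row does not reach only later rows make up. A row lasts 1/10 s, in which the tool goes at most 50 mm and 8.59 degrees, less where a joint would pass 70% of its speed; a pose out of reach is approached as far as the arm can. A call with a gripper value outside its range is refused whole. The fingers move at their own pace and stop on an object; FORCE is the grip in N (left out, the last holds). Time passes only in rows, so rows that repeat a pose let the fingers close. It gives the time, the measured TCP pose, the force, the opening and the grip force at its end, in the units of the state.
- get_state(): the state, without advancing time (a new reading comes with each control period).
- read_camera(name): name is "scene" or "top"; returns a dict with "frame" (480x640x3 uint8, blue, green, red), "range_z" (480x640 float32, m along the optical axis (not along the pixel's ray), 0 where there is no reading), "vfov" (degrees; the focal length in pixels is half the picture's height over the tangent of half this angle, whatever the lens; pixels are square), "cx", "cy" (the principal point, pixels), "origin" and "orientation" of the camera in the world. Camera axes: x right, y down, z forward; pixel columns grow to the right and rows downward; lengths in m; the calibration is good to about 2 mm. A picture is of the moment at which its call begins.
- ctrl.sign_off(): hands the job in; it is judged then, once.
The state is a dict: "time": time; "qpos": joint angles; "dq": joint speeds; "joint_efforts": joint torques, N m; "eef_pos": TCP position; "tcp_rot": TCP orientation; "contact_force": force on the tool from outside, world axes, zero at the start; "wrist_torque": the same for the moment, N m; "opening": opening from 0.0 (shut) to 1.0 (fully open); "finger_force": force on a finger pad.
Only numpy, scipy, OpenCV 4.12 (cv2) and the standard library are available. Lean on these libraries where they do the work, as an engineer would, in place of code of your own. Each camera call takes 0.05 s, during which the arm holds its last target. There are 200 camera calls.

TASK

Turn the head of the swivel reel stand by its wing until the still empty spindle points at the board held in the vice. One of the two closed solder-wire drums is full and the other is used up; they look alike, so lift them to feel which is which, then slide the full one onto the slanting spindle until it sits fully home on its collar, with the spindle still pointing at the board, and stand the used-up one upright on the free part of the steel tray's floor. Let go of everything and do not shift the other things on the bench.

Things in the scene. Friction and masses are not known exactly. Their poses are not given: they have to be found in the camera images.
- reel_stand: Fixed reel stand: grey round foot 110 mm across, column, and on it a turning head (34 mm across, top 122 mm above the bench) with a black thumb wing on top and an arm with the slanting spindle. Origin under the foot's middle, on the upright turning axis. The foot's yaw has no meaning for the work.
- wing (a point): Grip point on the wing, on the turning axis, 144 mm above the bench. The wing stands upright on the head: 48 mm long along own x, 12 mm thick, its top 11 mm above this point, its foot 22 mm below. Own z is up. The arm and spindle stick out along own MINUS x: that is the way the spindle points, seen from above.
- swivel_arm (a joint): Turning angle of the head with wing, arm and spindle, rad, growing counter-clockwise seen from above; free from -2.9 to 2.9 between end stops, no detents. It turns stiffly (friction about 0.2 N m) and stays where it is left. Zero has no meaning for the work.
- spindle_home (a point): Where a drum's middle lies when fully home: on the axis of the spindle, a 12 mm steel rod leaning outward 40 degrees from vertical. Own z points up along it. The collar that the drum sits on (38 mm across) is 22 mm below along own z, the tip 40 mm above; its last 10 mm are a cone. Own y is level, square to the arm. 84 mm out from the turning axis, 135 mm above the bench.
- drum_a_mid (a point): Centre, half-way up, of a closed drum of solder wire: round, grey with ribbed black lid, 56 mm across, 44 mm high, a 16 mm hole right through along its axis (own z, up as it stands). The full drum weighs about 0.4 kg, the used-up one about 0.085 kg; nothing to see tells them apart. The coil has 1 mm of play inside.
- drum_b_mid (a point): Centre, half-way up, of the other drum, alike in every respect but weight. Either of the two may be the full one.
- drum_a: The drum of point drum_a_mid; origin in the middle of its underside.
- drum_b: The drum of point drum_b_mid; origin in the middle of its underside.
- board_mid (a point): Middle of the small green circuit board (50 x 70 mm) that lies on the jaws of the fixed board vice (60 x 190 mm, its top about 55 mm above the bench): the spot that the spindle has to point at, seen from above.
- tray_space (a point): Middle of the free part of the floor of the fixed pressed steel tray (230 x 307 mm, rim 28 mm high); the floor is 2 to 4 mm above the bench. The free part reaches about 80 mm either way along own x and 70 mm along own y; a grey pin fixture takes up the rest of the tray, beyond it along minus own y. Own z is up.
- solder_spool: Bystander: open reel of solder wire on blue flanges, 54 mm across, 43 mm high; origin in the middle of its underside. To be left alone.
- dropper_bottle: Bystander: small brown bottle, 38 mm across, 75 mm high; origin in the middle of its underside. To be left alone.
- flush_cutters: Bystander: hand cutters with orange grips lying flat, 62 x 125 x 12 mm; origin under the middle. To be left alone.
Not all that is in view belongs to the job. Leave any yellow look-alike of the drum_a alone.

How it is judged:
On the way, in this order (a step that is already met when the one before it is completed fails the run):
1. the empty spindle has been turned to point at the board (y of board_mid in the frame of wing between -0.03 and 0.03 m and x of board_mid in the frame of wing below -0.05 m and distance between each of drum_a_mid, drum_b_mid and spindle_home above 0.09 m and contact force between the fingers and reel_stand below 0.05 N), for 0.2 s.
2. the full drum sits fully home on the spindle (((distance between drum_a_mid and spindle_home below 0.006 m and angle between the z axis of drum_a_mid and the z axis of spindle_home, either way round below 0.14 rad and contact force between drum_a and reel_stand above 2.8 N) or (distance between drum_b_mid and spindle_home below 0.006 m and angle between the z axis of drum_b_mid and the z axis of spindle_home, either way round below 0.14 rad and contact force between drum_b and reel_stand above 2.8 N))), for 0.2 s.
At the end, for the whole second after the job is handed in: Seen from above the spindle points within 30 mm of the board's middle; the full drum rests on it, within 6 mm of home and 8 degrees of its axis, its weight (over 2.8 N) on the arm; the used-up drum stands upright (8 degrees) on the free tray floor; both let go and at rest (y of board_mid in the frame of wing between -0.03 and 0.03 m and x of board_mid in the frame of wing below -0.05 m and (((distance between drum_a_mid and spindle_home below 0.006 m and angle between the z axis of drum_a_mid and the z axis of spindle_home, either way round below 0.14 rad and contact force between drum_a and reel_stand above 2.8 N) and (x of drum_b_mid in the frame of tray_space between -0.09 and 0.09 m and y of drum_b_mid in the frame of tray_space between -0.1 and 0.1 m and z of drum_b_mid in the frame of tray_space below 0.034 m and angle between drum_b_mid's own z axis and vertical below 0.15 rad)) or ((distance between drum_b_mid and spindle_home below 0.006 m and angle between the z axis of drum_b_mid and the z axis of spindle_home, either way round below 0.14 rad and contact force between drum_b and reel_stand above 2.8 N) and (x of drum_a_mid in the frame of tray_space between -0.09 and 0.09 m and y of drum_a_mid in the frame of tray_space between -0.1 and 0.1 m and z of drum_a_mid in the frame of tray_space below 0.034 m and angle between drum_a_mid's own z axis and vertical below 0.15 rad))) and linear speed of each of drum_a, drum_b below 0.02 m/s and contact force between each of drum_a, drum_b and the fingers below 0.05 N and velocity of joint swivel_arm below 0.02 rad/s); the robot touches nothing.
It fails at once if shifting the solder spool by more than 25 mm (distance of solder_spool from where it was at the start of the episode above 0.025 m).
It fails at once if shifting the dropper bottle by more than 25 mm (distance of dropper_bottle from where it was at the start of the episode above 0.025 m).
It fails at once if shifting the flush cutters by more than 25 mm (distance of flush_cutters from where it was at the start of the episode above 0.025 m).
It also fails if it takes over 72 s, if anything falls off the work surface, if the arm or the gripper's body presses on something with over 40 N, if the wrist force passes 120 N, or if a joint passes its speed limit or range.

## Working session

There is one attempt and no reset: what is moved stays moved. The work goes in short steps, Python scripts to look and compute and a shell command to move; the robot and the scene stay as the last step left them, time stands still between calls to the robot, and variables do not carry over. Pictures are saved under pics/ and viewed, at most 10 in all, crops included, and the job is handed in when it is done.

```bash
ls; mkdir -p pics
cat > h.py <<'E'
import numpy as np, cv2
from scipy.spatial.transform import Rotation as R
from plant import get_state, read_camera, ctrl
def cloud(c):
    f=240/np.tan(np.radians(c["vfov"])/2)
    v,u=np.mgrid[:480,:640]; z=c["range_z"]
    P=np.stack([(u-c["cx"])/f*z,(v-c["cy"])/f*z,z],-1)
    W=P@R.from_quat(c["orientation"]).as_matrix().T+np.array(c["origin"])
    W[z==0]=np.nan
    return W
def grab(name):
    c=read_camera(name); return c,cloud(c)
E
python3 - <<'E'
from h import *
import pickle
for n in("scene","top"):
    c,W=grab(n); pickle.dump((c,W),open(n+".pkl","wb"))
    cv2.imwrite(f"pics/{n}0.png",c["frame"]); print(n,c["vfov"],c["origin"],c["orientation"],c["cx"],c["cy"])
print(get_state())
E
```

```text
pics
scene 45.03963137730785 [-0.18837996 -0.30462051  1.07603796] [ 0.81326793 -0.46916966  0.18074341 -0.2929282 ] 323.6751462254553 245.55976662099914
top 50.15843465591872 [0.44849219 0.07213404 1.1478667 ] [ 0.71540172 -0.69777506  0.02882724 -0.02189367] 335.4284072085853 241.2629962501708
{'time': 0.1, 'qpos': array([ 1.00698946e+00,  2.87115535e-01,  1.57801703e+00,  2.00352107e-05,
        1.27860651e+00, -1.50016133e-01]), 'dq': array([-0.00034985, -0.00161027, -0.0043949 , -0.00267954, -0.00018023,
        0.00043766]), 'joint_efforts': array([ 9.08289876e-04, -4.07300377e+01, -2.93697095e+01, -1.35851988e-04,
        3.44670101e-03,  1.24114692e-05]), 'eef_pos': array([0.27106643, 0.61753859, 0.23006721]), 'tcp_rot': array([ 2.05425191e-01,  9.78672233e-01, -1.00222575e-03, -3.83945710e-04]), 'contact_force': array([ 0.55962   ,  0.29409294, -0.06744232]), 'wrist_torque': array([ 0.02556508, -0.06287913, -0.04543245]), 'finger_force': 0.0, 'opening': 0.9965574356634163}
```

View pics/scene0.png

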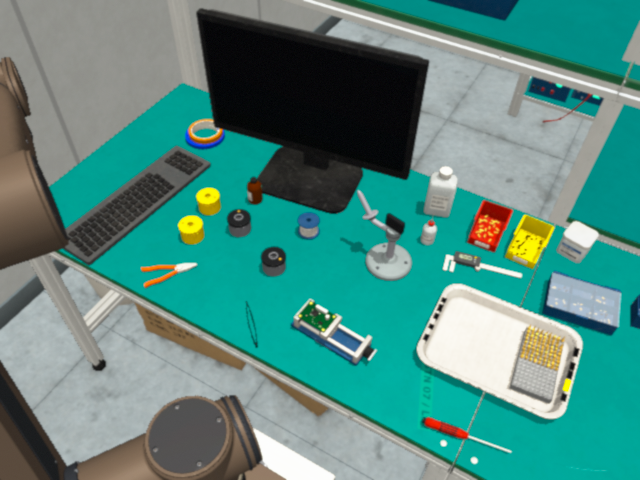

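View pics/top0.png

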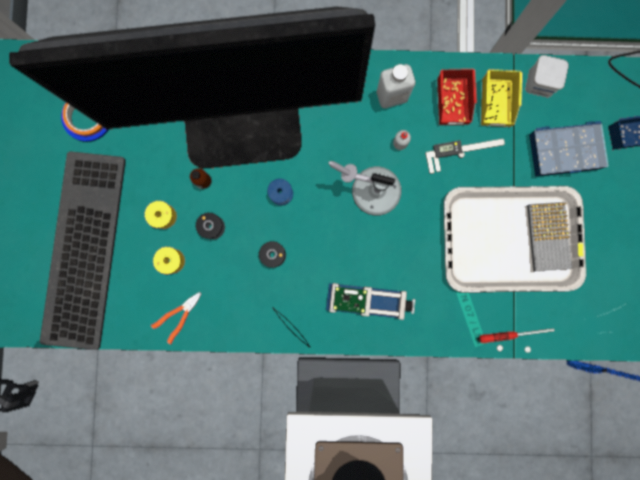

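The top view shows:
- **Drums:** dark ones at (209,226) and (272,254). The things that could be taken for them are the yellow look-alikes at (159,214) and (167,260), and the blue spool at (279,191).
- **Stand:** centred at (377,190), wing at (383,180), spindle out to the left with its tip near (335,164).
- **Board:** green, on the vice at about (349,297).
- **Tray:** free white part at about (490,240), pin fixture on the right.

I choose the two dark drums by the description. Next I'll measure positions and check them in a close crop.

Run:
```python
from h import *
import pickle
c,W=pickle.load(open("top.pkl","rb")); c2,W2=pickle.load(open("scene.pkl","rb"))
im=c["frame"][130:330,140:440]; cv2.imwrite("pics/crop1.png",cv2.resize(im,None,fx=2.6,fy=2.6,interpolation=cv2.INTER_CUBIC))
def sel(W,c,x0,x1,y0,y1,zl,zh):
    m=(W[...,0]>x0)&(W[...,0]<x1)&(W[...,1]>y0)&(W[...,1]<y1)&(W[...,2]>zl)&(W[...,2]<zh); return W[m],c["frame"][m]
for (u,v) in [(209,226),(272,254),(377,190),(383,180),(349,297),(490,240),(550,235),(279,191),(200,178),(167,260),(159,214),(180,315),(345,169),(332,163),(240,120)]:
    print((u,v),np.nanmedian(W[v-1:v+2,u-1:u+2].reshape(-1,3),0).round(3))
# drums: top circle
for (u,v) in [(209,226),(272,254)]:
    p=np.nanmedian(W[v-8:v+9,u-8:u+9].reshape(-1,3),0)
    for WW,cc in((W,c),(W2,c2)):
        P,_=sel(WW,cc,p[0]-.05,p[0]+.05,p[1]-.05,p[1]+.05,.038,.055)
        (x,y),r=cv2.minEnclosingCircle(P[:,:2].astype(np.float32)); print("drum",len(P),P[:,:2].mean(0).round(4),x,y,r,np.median(P[:,2]))
for nm,WW,cc in(("top",W,c),("scene",W2,c2)):
    q=W[190,377]
    P,_=sel(WW,cc,q[0]-.1,q[0]+.1,q[1]-.1,q[1]+.1,.004,.03); 
    (x,y),r=cv2.minEnclosingCircle(P[:,:2].astype(np.float32)); print(nm,"foot",x,y,r,len(P))
    P,_=sel(WW,cc,x-.04,x+.04,y-.04,y+.04,.130,.17); 
    m=P.mean(0); w,V=np.linalg.eigh(np.cov(P[:,:2].T)); print("wing",m,V[:,1],np.sqrt(w),P[:,2].max(),len(P))
    P,_=sel(WW,cc,x-.2,x+.2,y-.2,y+.2,.10,.25); d=np.linalg.norm(P[:,:2]-[x,y],axis=1); P=P[(d>.04)&(d<.16)]
    print("spindle pts",len(P)); print(P[np.argsort(P[:,2])][::max(1,len(P)//14)].round(3))
    bm=W[297,349]; P,C=sel(WW,cc,bm[0]-.08,bm[0]+.08,bm[1]-.1,bm[1]+.1,.04,.08)
    hsv=cv2.cvtColor(C[None],cv2.COLOR_BGR2HSV)[0]; g=(hsv[:,0]>40)&(hsv[:,0]<80)&(hsv[:,1]>100)
    rect=cv2.minAreaRect(P[g][:,:2].astype(np.float32)); print("board",g.sum(),rect,np.median(P[g][:,2]))
```

```text
(209, 226) [0.558 0.345 0.007]
(272, 254) [ 0.499  0.203 -0.   ]
(377, 190) [ 0.633 -0.022  0.103]
(383, 180) [ 0.643 -0.027  0.152]
(349, 297) [0.409 0.03  0.046]
(490, 240) [ 0.543 -0.286  0.   ]
(550, 235) [ 0.556 -0.412  0.024]
(279, 191) [0.64  0.191 0.012]
(200, 178) [0.655 0.355 0.062]
(167, 260) [0.479 0.431 0.016]
(159, 214) [0.581 0.454 0.015]
(180, 315) [ 0.359  0.402 -0.   ]
(345, 169) [0.667 0.047 0.134]
(332, 163) [0.671 0.074 0.164]
(240, 120) [0.799 0.284 0.012]
drum 515 [0.5554 0.3372] 0.5559658408164978 0.3372921347618103 0.029237214475870132 0.04403526264839597
drum 321 [0.5537 0.3342] 0.553033173084259 0.33672451972961426 0.03169446438550949 0.04269694092240606
drum 516 [0.497 0.199] 0.4972052574157715 0.19909940659999847 0.029257291927933693 0.04414973798563493
drum 384 [0.4948 0.1957] 0.49519577622413635 0.19787104427814484 0.03117036633193493 0.042455725908056574
top foot 0.6357775926589966 -0.024161651730537415 0.1327090561389923 1592
wing [ 0.64548327 -0.02669419  0.15058859] [0.22313194 0.97478825] [0.00397941 0.01341998] 0.15995656019131066 204
spindle pts 
[... 419 characters left out ...]
3.91820526123047) 0.046016848662385756
scene foot 0.6222025156021118 -0.02462104521691799 0.11764560639858246 1285
wing [ 0.64254945 -0.03086531  0.14547064] [0.21600864 0.97639145] [0.00326037 0.01395606] 0.15770346094523335 216
spindle pts 274
[[0.652 0.012 0.1  ]
 [0.653 0.029 0.106]
 [0.653 0.001 0.108]
 [0.654 0.027 0.11 ]
 [0.662 0.026 0.113]
 [0.66  0.026 0.118]
 [0.658 0.042 0.121]
 [0.659 0.03  0.124]
 [0.658 0.028 0.126]
 [0.658 0.04  0.129]
 [0.661 0.051 0.137]
 [0.664 0.057 0.144]
 [0.666 0.057 0.149]
 [0.665 0.059 0.158]
 [0.671 0.073 0.161]]
board 400 ((0.40230828523635864, 0.026285797357559204), (0.06755861639976501, 0.05000908672809601), 85.40937042236328) 0.04473142617030812
```

View pics/crop1.png

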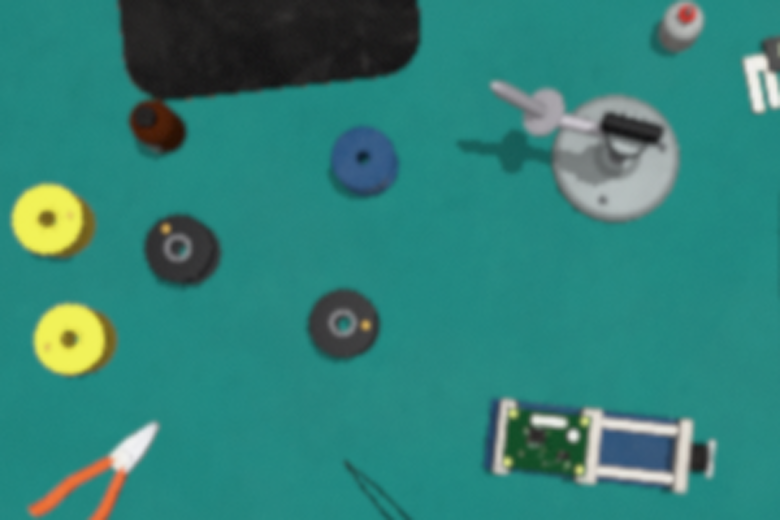

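The crop confirms it: two grey-black drums at (178,250) and (343,323), with the yellow ones and the blue spool clearly different. I'll refine the stand axis and work out the first move.

```bash
cat >> h.py <<'E'
def to(x,y,z,psi):
    """tool shift (mm) and yaw (deg) from present pose; psi = heading of tool x, deg"""
    s=get_state(); M=R.from_quat(s["tcp_rot"]).as_matrix(); p0=np.array(s["eef_pos"])
    h=np.degrees(np.arctan2(M[1,0],M[0,0])); d=M.T@(np.array([x,y,z])-p0)*1000
    print("shift",d.round(1),"yaw",round(-((psi-h+180)%360-180),1),"psi now",round(h,1),"t",s["time"])
E
python3 - <<'E'
from h import *
import pickle
from scipy.optimize import least_squares
for n in("top","scene"):
    c,W=pickle.load(open(n+".pkl","rb"))
    d=np.hypot(W[...,0]-.641,W[...,1]+.027); m=(d<.075)
    print(n,np.histogram(W[m][:,2],bins=np.arange(0,.17,.01)))
    m2=m&(W[...,2]>.006)&(W[...,2]<.03)&(d>.035); P=W[m2][:,:2]
    # edge points: farthest per angular bin
    a=np.degrees(np.arctan2(P[:,1]+.027,P[:,0]-.641)); r=np.hypot(P[:,0]-.641,P[:,1]+.027)
    E=np.array([P[(a>=k)&(a<k+12)][r[(a>=k)&(a<k+12)].argmax()] for k in range(-180,180,12) if ((a>=k)&(a<k+12)).any()])
    s=least_squares(lambda q:np.hypot(E[:,0]-q[0],E[:,1]-q[1])-.055,[.641,-.027],loss="soft_l1",f_scale=.003); print(s.x,np.median(abs(s.fun)))
    # tray floor
    t=(W[...,0]>.4)&(W[...,0]<.75)&(W[...,1]>-.52)&(W[...,1]<-.12)&(c["frame"].min(-1)>190); cv=W[t]; print("tray",np.nanpercentile(cv,[1,99],axis=0).round(3))
to(.644,-.0285,.23,77)
E
```

```text
top (array([ 872, 1164,  141,    7,    6,    2,    0,    0,    0,    3,   56,
        112,  177,   35,   30,  149]), array([0.  , 0.01, 0.02, 0.03, 0.04, 0.05, 0.06, 0.07, 0.08, 0.09, 0.1 ,
       0.11, 0.12, 0.13, 0.14, 0.15, 0.16]))
[ 0.64652319 -0.02693424] 0.0009251604702952172
tray [[ 0.434 -0.475 -0.004]
 [ 0.719 -0.154  0.03 ]]
scene (array([542, 966, 111,  23,  19,  25,  19,  23,  11,  16, 124, 105, 134,
        63,  64,  90]), array([0.  , 0.01, 0.02, 0.03, 0.04, 0.05, 0.06, 0.07, 0.08, 0.09, 0.1 ,
       0.11, 0.12, 0.13, 0.14, 0.15, 0.16]))
[ 0.64470895 -0.03004575] 0.0008296611986180827
tray [[ 0.432 -0.486 -0.004]
 [ 0.726 -0.167  0.033]]
shift [-601.2 -441.6    0.8] yaw 79.3 psi now 156.3 t 0.1
```

```bash
python3 -m crank '[[[-60,-44,0],8,0],[[-120,-88,0],16,0],[[-180,-132,0],24,0],[[-240,-176,0],32,0],[[-300,-220,0],40,0],[[-360,-264,0],48,0],[[-420,-308,0],56,0],[[-480,-352,0],64,0],[[-540,-396,0],72,0],[[-602,-441,0],79,0]]' 60
python3 - <<'E'
from h import *
to(.6455,-.0285,.23,77.3)
E
```

```text
time: 1.1
eef_pos: [0.5221, 0.1833, 0.231]
tcp_rot: [0.783, 0.622, -0.0, -0.0]
contact_force: [1.5, 0.5, -1.3]
opening: 0.998
finger_force: 0.0
shift [-178.5  168.     0.9] yaw -0.3 psi now 77.0 t 1.1
```

```bash
python3 -m crank '[[[-36,33,0],0,0],[[-72,66,0],0,0],[[-108,99,0],0,0],[[-144,132,0],0,0],[[-165,155,0],0,0],[[-165,155,0],0,0],[[-165,155,0],0,0]]'
python3 - <<'E'
from h import *
to(.6455,-.0285,.129,77.3)
E
```

```text
time: 1.8
eef_pos: [0.6363, -0.0103, 0.2304]
tcp_rot: [0.781, 0.624, -0.0, -0.001]
contact_force: [0.2, -0.3, 0.3]
opening: 1.003
finger_force: 0.0
shift [-15.8  13.3 101.3] yaw -0.1 psi now 77.2 t 1.8
```

```bash
python3 -m crank '[[[-16,13,0],0,0],[[-16,13,40],0,0],[[-16,13,80],0,0],[[-16,13,101],0,100],[[-16,13,101],0,180],[[-16,13,101],0,255],[[-16,13,101],0,255],[[-16,13,101],0,255],[[-16,13,101],0,255]]' 40
python3 - <<'E'
from h import *
to(.6455,-.0285,.129,167)
print(get_state()["contact_force"],get_state()["wrist_torque"])
E
```

```text
time: 2.7
eef_pos: [0.6479, -0.0285, 0.1331]
tcp_rot: [0.781, 0.624, 0.002, 0.002]
contact_force: [1.8, 0.3, 3.3]
opening: 0.128
finger_force: 43.5
shift [-0.5 -2.3  4.1] yaw -89.7 psi now 77.3 t 2.7
[1.76426521 0.30077492 3.34678576] [-0.00266903 -0.29302883 -0.07786237]
```

```bash
python3 -m crank '[[[0,0,0],-8,255],[[0,0,0],-16,255],[[0,0,0],-24,255],[[0,0,0],-32,255],[[0,0,0],-40,255],[[0,0,0],-48,255],[[0,0,0],-56,255],[[0,0,0],-64,255],[[0,0,0],-72,255],[[0,0,0],-80,255]]'
python3 - <<'E'
from h import *
to(.6455,-.0285,.129,167)
print(get_state()["contact_force"],get_state()["wrist_torque"])
E
```

```text
time: 3.7
eef_pos: [0.6486, -0.0282, 0.1332]
tcp_rot: [0.195, 0.981, 0.001, 0.004]
contact_force: [6.5, 1.5, 2.7]
opening: 0.134
finger_force: 43.3
shift [ 2.8 -1.5  4.1] yaw -9.5 psi now 157.5 t 3.7
[6.5251292  1.47148033 2.66648291] [ 0.27366696 -0.56628148 -0.24933191]
```

```bash
python3 -m crank '[[[0,0,0],-5,255],[[0,0,0],-10,255],[[0,0,0],-10,255],[[0,0,0],-10,255],[[0,0,0],-10,0],[[0,0,0],-10,0],[[0,0,0],-10,0],[[0,0,0],-10,0],[[0,0,-50],-10,0],[[0,0,-100],-10,0]]'
python3 - <<'E'
from h import *
to(.555,.337,.231,77)
to(.4965,.199,.231,77)
E
```

```text
time: 4.7
eef_pos: [0.6441, -0.0281, 0.2285]
tcp_rot: [0.111, 0.994, 0.0, -0.003]
contact_force: [0.3, 0.0, 0.3]
opening: 0.999
finger_force: 0.0
shift [167.3 336.6  -1.5] yaw 90.3 psi now 167.3 t 4.7
shift [194.  189.1  -1.3] yaw 90.3 psi now 167.3 t 4.7
```

```bash
python3 -m crank '[[[48,47,0],0,0],[[97,95,0],0,0],[[145,142,0],0,0],[[180,175,0],0,0],[[194,189,0],0,0],[[194,189,50],0,0],[[194,189,100],0,0],[[194,189,110],0,0],[[194,189,110],0,0]]'
python3 - <<'E'
from h import *
for n in("top","scene"):
    c,W=grab(n)
    d=np.hypot(W[...,0]-.6455,W[...,1]+.0285)
    P=W[(d<.03)&(W[...,2]>.13)&(W[...,2]<.17)]; w,V=np.linalg.eigh(np.cov(P[:,:2].T)); v=V[:,1]*-np.sign(V[0,1]); print(n,"wing",P.mean(0),np.degrees(np.arctan2(v[1],v[0])),np.sqrt(w))
    P=W[(d>.045)&(d<.15)&(W[...,2]>.105)&(W[...,2]<.19)]; m=P.mean(0); print(len(P),m,np.degrees(np.arctan2(m[1]+.0285,m[0]-.6455)))
    q=P[P[:,2]>.15]; print("tip side",q.mean(0),P[:,2].max(), P[P[:,2].argmax()])
    cv2.imwrite(f"pics/{n}1.png",c["frame"])
to(.4965,.199,.003,167)
E
```

```text
time: 5.6
eef_pos: [0.4961, 0.1982, 0.1177]
tcp_rot: [0.111, 0.994, -0.001, -0.003]
contact_force: [-0.1, 0.3, 1.2]
opening: 1.001
finger_force: 0.0
top wing [ 0.6455108  -0.02635132  0.15189466] 166.97227095955768 [0.0038199  0.01389388]
310 [ 0.57495508 -0.01104027  0.12936023] 166.09875454201332
tip side [ 0.54956159 -0.0055987   0.15929338] 0.1671811803721781 [ 0.54058668 -0.00446908  0.16718118]
scene wing [ 0.64145019 -0.03123978  0.14667495] 165.12039484720057 [0.00356171 0.01407711]
241 [ 0.57171437 -0.01622053  0.12644788] 170.5513779737984
tip side [ 0.54478342 -0.00927384  0.15898148] 0.16648546073476334 [ 0.54168922 -0.00787566  0.16648546]
shift [  3.5  -0.3 119.1] yaw 0.2 psi now 167.2 t 5.7
```

```bash
python3 -m crank '[[[1,0,40],0,0],[[1,0,80],0,0],[[1,0,105],0,0],[[1,0,113],0,0],[[1,0,113],0,0],[[1,0,113],0,255],[[1,0,113],0,255],[[1,0,113],0,255],[[1,0,113],0,255],[[1,0,113],0,255]]' 20; python3 -m crank '[[[0,0,-10],0,255],[[0,0,-40],0,255],[[0,0,-80],0,255],[[0,0,-80],0,255],[[0,0,-80],0,255],[[0,0,-80],0,255],[[0,0,-80],0,255]]' 20
```

```text
time: 6.7
eef_pos: [0.4993, 0.1993, 0.0099]
tcp_rot: [0.111, 0.994, 0.001, 0.002]
contact_force: [-1.4, -1.2, 6.2]
opening: 0.652
finger_force: 21.1
time: 7.4
eef_pos: [0.4958, 0.1987, 0.0857]
tcp_rot: [0.111, 0.994, -0.0, -0.002]
contact_force: [-0.5, 0.6, -1.2]
opening: 0.654
finger_force: 21.8
```

```bash
for i in 1 2 3; do python3 -m crank '[[[0,0,0],0,255],[[0,0,0],0,255]]' | grep -E "contact|opening"; done
python3 - <<'E'
from h import *
for i in range(4):
    c=read_camera("top"); print(get_state()["contact_force"])
W=cloud(c); 
# drum in view, tray geometry
t=(W[...,0]>.4)&(W[...,0]<.75)&(W[...,1]>-.55)&(W[...,1]<-.1)
rim=W[t&(W[...,2]>.018)&(W[...,2]<.035)]; print("rim",np.percentile(rim,[.5,99.5],axis=0).round(3))
hsv=cv2.cvtColor(c["frame"],cv2.COLOR_BGR2HSV); f=t&(W[...,2]<.012)&(hsv[...,1]<40)&(hsv[...,2]>180); print("floor",np.percentile(W[f],[1,99],axis=0).round(3),cv2.minAreaRect(W[f][:,:2].astype(np.float32)))
to(.575,-.265,.09,167)
E
```

```text
contact_force: [0.5, 0.5, -0.4]
opening: 0.65
contact_force: [-0.5, -0.9, -0.0]
opening: 0.655
contact_force: [-0.7, -0.5, -0.9]
opening: 0.653
[-0.21302651 -0.35573922 -0.34149048]
[ 0.6644233  -0.41899242 -0.78824539]
[-0.17750332  0.67105586 -0.15560717]
[ 0.97521345 -0.90095976 -0.69423703]
rim [[ 0.428 -0.52   0.018]
 [ 0.746 -0.178  0.035]]
floor [[ 0.449 -0.461 -0.004]
 [ 0.731 -0.15   0.008]] ((0.5996631979942322, -0.3182867765426636), (0.30480828881263733, 0.3522956967353821), 1.7837443351745605)
shift [-178.  -435.5   -2.6] yaw 0.3 psi now 167.3 t 8.2
```

Lift force is about 0.5 N, so this drum is the used-up one. It goes to the tray, carried high over the spindle.

```bash
python3 -m crank '[[[0,0,-50],0,255],[[0,0,-100],0,255],[[0,-20,-145],0,255],[[-12,-68,-145],0,255],[[-24,-116,-145],0,255],[[-36,-164,-145],0,255],[[-48,-212,-145],0,255],[[-60,-260,-145],0,255],[[-75,-308,-145],0,255],[[-90,-356,-145],0,255]]' 20;  python3 - <<'E'
from h import *
to(.545,-.285,.23,167)
E
```

```text
time: 9.2
eef_pos: [0.5063, -0.1696, 0.2326]
tcp_rot: [0.111, 0.994, -0.0, 0.0]
contact_force: [0.1, 0.7, -0.9]
opening: 0.649
finger_force: 22.3
shift [ -63.2 -104.1    2.7] yaw 0.3 psi now 167.3 t 9.2
```

```bash
python3 -m crank '[[[-28,-48,0],0,255],[[-58,-96,0],0,255],[[-63,-104,0],0,255],[[-63,-104,50],0,255],[[-63,-104,100],0,255],[[-63,-104,150],0,255],[[-63,-104,190],0,255],[[-63,-104,208],0,255],[[-63,-104,208],0,255]]' 20
```

```text
time: 10.1
eef_pos: [0.5424, -0.2809, 0.0199]
tcp_rot: [0.111, 0.994, 0.002, -0.004]
contact_force: [-0.4, -0.5, -0.5]
opening: 0.65
finger_force: 22.3
```

Run:
```python
from h import *
to(.545,-.285,.013,167)
c,W=grab("top"); cv2.imwrite("pics/tray.png",cv2.resize(c["frame"][150:330,380:640],None,fx=3,fy=3))
```

```text
shift [-3.5 -3.4  6.9] yaw 0.3 psi now 167.3 t 10.1
```

Lower the last few millimetres, release and rise.

```bash
python3 -m crank '[[[0,0,3],0,255],[[0,0,6],0,255],[[0,0,9],0,255],[[0,0,9],0,255]]' 20; python3 -m crank '[[[0,0,-1],0,0],[[0,0,-1],0,0],[[0,0,-1],0,0],[[0,0,-1],0,0],[[0,0,-50],0,0],[[0,0,-100],0,0],[[0,0,-150],0,0],[[0,0,-200],0,0],[[0,0,-210],0,0]]'
python3 - <<'E'
from h import *
to(.555,.337,.23,167)
E
```

```text
time: 10.55
eef_pos: [0.5454, -0.283, 0.0158]
tcp_rot: [0.111, 0.994, -0.0, 0.0]
contact_force: [0.1, -0.5, -1.5]
opening: 0.649
finger_force: 22.3
time: 11.45
eef_pos: [0.5481, -0.2849, 0.2343]
tcp_rot: [0.111, 0.994, -0.004, 0.006]
contact_force: [0.7, -0.1, 0.8]
opening: 1.002
finger_force: 0.0
shift [130.  608.2  -0.9] yaw 0.3 psi now 167.3 t 11.45
```

```bash
python3 -m crank '[[[10,49,0],0,0],[[20,97,0],0,0],[[30,145,0],0,0],[[40,193,0],0,0],[[51,242,0],0,0],[[62,290,0],0,0],[[72,338,0],0,0],[[83,387,0],0,0],[[93,435,0],0,0],[[104,483,0],0,0]]'
python3 - <<'E'
from h import *
to(.555,.337,.23,167)
c,W=grab("top"); d=np.hypot(W[...,0]-.545,W[...,1]+.285); P=W[(d<.05)&(W[...,2]>.03)&(W[...,2]<.07)]; print("tray drum",P.mean(0),P[:,2].min(),P[:,2].max(),len(P),cv2.minEnclosingCircle(P[:,:2].astype(np.float32)))
cv2.imwrite("pics/tray2.png",cv2.resize(c["frame"][150:330,300:640],None,fx=2.3,fy=2.3))
E
```

```text
time: 12.45
eef_pos: [0.5494, 0.2132, 0.2248]
tcp_rot: [0.111, 0.994, -0.0, -0.0]
contact_force: [1.1, -0.1, 0.6]
opening: 1.0
finger_force: 0.0
shift [ 21.7 122.   -5.2] yaw 0.3 psi now 167.3 t 12.45
tray drum [ 0.54279749 -0.28056306  0.04483433] 0.030112257192687508 0.051320773151305676 547 ((0.54330974817276, -0.2810164988040924), 0.029549933969974518)
```

View pics/tray2.png

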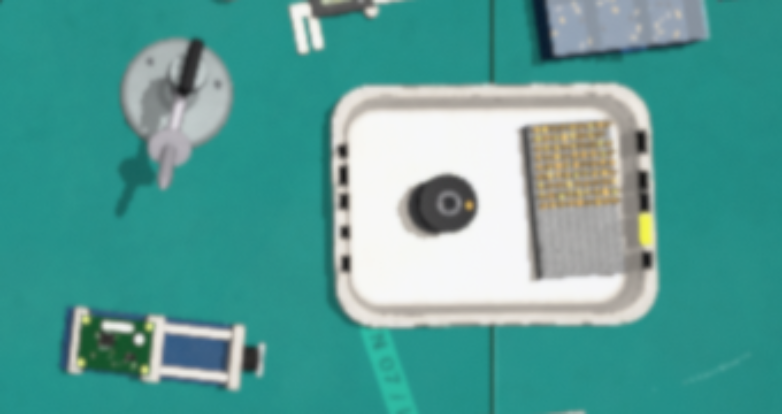

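The tray drum stands upright mid-way on the free floor (crop (445,203)). The spindle tip at (165,187) leans towards the board at (115,342). Now the second drum.

```bash
python3 -m crank '[[[9,48,0],0,0],[[18,96,0],0,0],[[22,122,0],0,0],[[22,122,50],0,0],[[22,122,100],0,0],[[22,122,100],0,0],[[22,122,100],0,0]]'
python3 - <<'E'
from h import *
to(.555,.337,.003,167)
E
```

```text
time: 13.2
eef_pos: [0.5546, 0.3346, 0.1243]
tcp_rot: [0.111, 0.994, -0.001, -0.001]
contact_force: [1.2, 1.3, 0.7]
opening: 0.998
finger_force: 0.0
shift [ -0.2   2.6 121.3] yaw 0.3 psi now 167.3 t 13.2
```

```bash
python3 -m crank '[[[0,2,40],0,0],[[0,2,80],0,0],[[0,2,110],0,0],[[0,2,119],0,0],[[0,2,119],0,0],[[0,2,119],0,255],[[0,2,119],0,255],[[0,2,119],0,255],[[0,2,119],0,255],[[0,2,119],0,255]]' 20; python3 -m crank '[[[0,0,-10],0,255],[[0,0,-40],0,255],[[0,0,-80],0,255],[[0,0,-120],0,255],[[0,0,-120],0,255],[[0,0,-120],0,255],[[0,0,-120],0,255]]' 20
```

```text
time: 14.2
eef_pos: [0.5579, 0.3377, 0.0098]
tcp_rot: [0.111, 0.994, 0.001, 0.002]
contact_force: [-0.7, -2.2, 5.3]
opening: 0.652
finger_force: 21.4
time: 14.9
eef_pos: [0.5538, 0.3363, 0.1235]
tcp_rot: [0.111, 0.994, -0.001, -0.002]
contact_force: [0.0, 0.2, -4.1]
opening: 0.649
finger_force: 23.1
```

Run:
```python
from h import *
print(get_state()["contact_force"])
for n in("top","scene"):
    c,W=grab(n); f=240/np.tan(np.radians(c["vfov"])/2)
    p=(np.array([.555,.337,.16])-c["origin"])@R.from_quat(c["orientation"]).as_matrix(); u,v=int(p[0]/p[2]*f+c["cx"]),int(p[1]/p[2]*f+c["cy"]); print(n,u,v)
    cv2.imwrite(f"pics/lift_{n}.png",cv2.resize(c["frame"][max(0,v-70):v+70,max(0,u-90):u+90],None,fx=4,fy=4))
to(.515,.001,.24,167)
```

```text
[ 0.02058457  0.21947741 -4.14681302]
top 194 219
scene 232 181
shift [ -35.3 -335.9 -116. ] yaw 0.3 psi now 167.3 t 15.0
```

The second drum reads about 4.1 N, so it is the full one. Carry it above the spindle tip.

```bash
python3 -m crank '[[[0,0,-45],0,255],[[-8,-45,-80],0,255],[[-17,-90,-111],0,255],[[-26,-138,-111],0,255],[[-35,-186,-111],0,255],[[-44,-234,-111],0,255],[[-53,-282,-111],0,255],[[-62,-325,-111],0,255],[[-64,-335,-111],0,255],[[-64,-335,-111],0,255]]' 20; python3 -m crank '[[[0,0,0],0,255],[[0,0,0],0,255],[[0,0,0],0,255]]' 20
python3 - <<'E'
from h import *
to(.543,-.004,.195,167.3)
c,W=grab("scene"); f=240/np.tan(np.radians(c["vfov"])/2)
p=(np.array([.55,-.004,.19])-c["origin"])@R.from_quat(c["orientation"]).as_matrix(); u,v=int(p[0]/p[2]*f+c["cx"]),int(p[1]/p[2]*f+c["cy"]); print(u,v)
cv2.imwrite("pics/ins0.png",cv2.resize(c["frame"][v-70:v+70,u-90:u+90],None,fx=4.2,fy=4.2,interpolation=cv2.INTER_CUBIC))
E
```

```text
time: 16.0
eef_pos: [0.5438, -0.0055, 0.2356]
tcp_rot: [0.113, 0.994, 0.0, -0.001]
contact_force: [-0.7, 0.4, -3.8]
opening: 0.65
finger_force: 25.1
time: 16.3
eef_pos: [0.5444, -0.0023, 0.237]
tcp_rot: [0.11, 0.994, 0.0, -0.0]
contact_force: [0.0, 0.2, -4.4]
opening: 0.649
finger_force: 25.1
shift [ 1. -2. 42.] yaw 0.1 psi now 167.4 t 16.3
365 231
```

View pics/ins0.png

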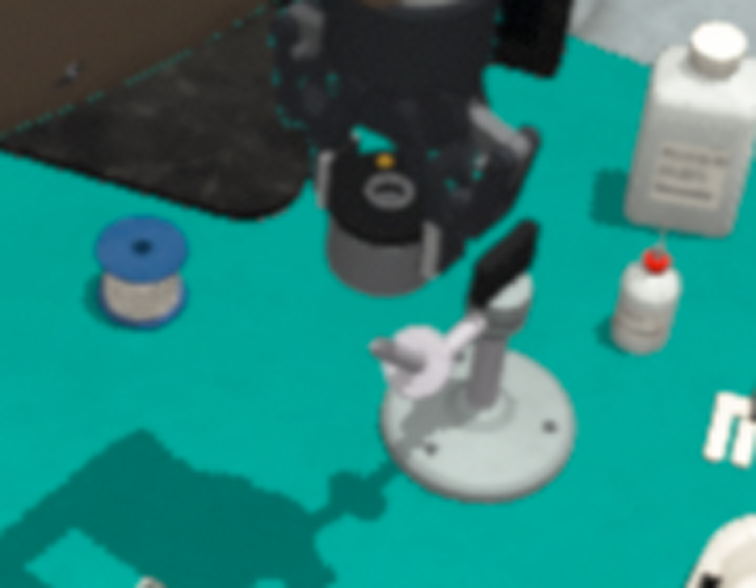

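The picture shows the drum upright between the pads, with its hole at crop (390,190), and the empty spindle tip at (378,348). Both are in one view, so I can measure the offset between hole and tip directly.

Run:
```python
from h import *
c,W=grab("scene"); f=240/np.tan(np.radians(c["vfov"])/2)
s=get_state(); p=s["eef_pos"]; M=R.from_quat(s["tcp_rot"]).as_matrix()
o=np.array(c["origin"]);Q=R.from_quat(c["orientation"]).as_matrix()
d=np.hypot(W[...,0]-p[0],W[...,1]-p[1]); m=(d<.045)&(W[...,2]>p[2]+.01)&(W[...,2]<p[2]+.06)
print(np.histogram(W[m][:,2]-p[2],bins=np.arange(.01,.062,.004)))
def onplane(u,v,z):
    r=Q@np.array([(u-c["cx"])/f,(v-c["cy"])/f,1]); return o+r*(z-o[2])/r[2]
g=cv2.cvtColor(c["frame"],cv2.COLOR_BGR2GRAY)
sub=g[200:214,360:376].astype(int); print(sub)
zt=np.median(W[210:215,355:366,2]); print("drum top z med",zt, W[206,362],W[211,368],W[206,374])
h=onplane(367.9,206.2,p[2]+.034); print("hole top centre",h, "rel tcp in tool",M.T@(h-p)*1000)
d=np.hypot(W[...,0]-.54,W[...,1]+.005); P=W[(d<.03)&(W[...,2]>.14)&(W[...,2]<.18)]
print("spindle",len(P),P[np.argsort(-P[:,2])][:40:4].round(4))
t=onplane(365,243.9,.1656); print("tip",t,"rel tcp",M.T@(t-p)*1000)
```

```text
(array([ 54,  48,  67,  48,  85, 282, 109,  34,  19,  26,  40,  52]), array([0.01 , 0.014, 0.018, 0.022, 0.026, 0.03 , 0.034, 0.038, 0.042,
       0.046, 0.05 , 0.054, 0.058]))
[[27 26 26 29 41 69 84 79 54 33 27 28 31 33 33 35]
 [28 28 27 27 34 44 53 54 45 36 30 28 32 33 33 34]
 [26 29 30 39 54 65 70 74 69 63 55 43 34 33 33 32]
 [26 28 42 67 85 90 90 86 86 91 87 71 51 38 33 32]
 [27 34 59 83 87 82 78 71 73 81 87 89 76 52 35 32]
 [28 41 70 83 71 53 48 45 46 52 64 87 89 63 37 30]
 [27 42 71 80 63 52 54 56 55 49 52 77 91 68 39 31]
 [27 39 64 84 81 81 83 84 83 76 69 80 88 63 36 30]
 [28 31 50 76 90 93 92 89 89 89 91 91 77 51 33 30]
 [27 28 34 51 73 89 95 91 91 93 92 79 55 37 29 28]
 [29 29 28 32 44 57 63 64 67 65 59 47 34 29 28 29]
 [26 27 26 28 30 32 33 35 38 36 31 30 29 28 26 27]
 [29 26 28 27 26 27 27 28 30 28 27 27 28 26 28 30]
 [28 28 28 28 28 27 28 28 28 26 26 27 27 27 27 34]]
drum top z med 0.26999187978820927 [0.53359964 0.00343336 0.274628  ] [ 0.53024215 -0.01148814  0.2716851 ] [ 0.54842782 -0.01535763  0.27137751]
hole top centre [ 0.54200566 -0.00536587  0.27125576] rel tcp in tool [  1.87056165  -3.18688644 -34.00019952]
spindle 50 [[ 0.5419 -0.0078  0.1663]
 [ 0.5381 -0.0098  0.1649]
 [ 0.5397 -0.0045  0.1633]
 [ 0.5462 -0.0083  0.1622]
 [ 0.5489 -0.0025  0.1593]
 [ 0.5465 -0.0131  0.1583]
 [ 0.5494 -0.0142  0.1561]
 [ 0.5424 -0.0039  0.1537]
 [ 0.5507 -0.014   0.1513]
 [ 0.5534 -0.0151  0.1493]]
tip [ 0.53777552 -0.00994234  0.1656    ] rel tcp [ 4.98590055 -8.59107853 71.65522021]
```

Run:
```python
import cv2,numpy as np
a=cv2.imread("pics/top1.png"); b=cv2.imread("pics/scene1.png")
A=cv2.resize(a[160:210,335:395],None,fx=6.6,fy=6.6,interpolation=cv2.INTER_NEAREST); B=cv2.resize(b[215:265,350:410],None,fx=6.6,fy=6.6,interpolation=cv2.INTER_NEAREST)
cv2.imwrite("pics/tips.png",np.hstack([A,B])); print(A.shape)
```

```text
(330, 396, 3)
```

View pics/tips.png

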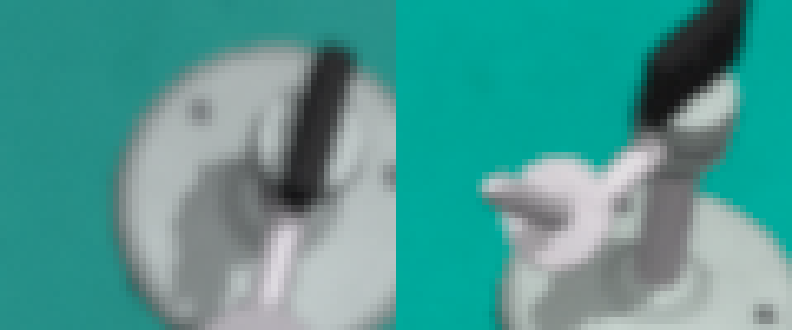

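Run:
```python
from h import *
import pickle
for n,ax,tip,col in(("scene",(.6447,-.0300),(363.9,243.8),(374.4,247.3)),("top",(.6465,-.0269),(371.7,231.3),(373.5,213.9))):
    c=pickle.load(open(n+".pkl","rb"))[0]; f=240/np.tan(np.radians(c["vfov"])/2); o=np.array(c["origin"]);Q=R.from_quat(c["orientation"]).as_matrix()
    for nm,px,z,r in(("tip",tip,.1656,.1097),("collar",col,.1182,.0699)):
        k=Q@np.array([(px[0]-c["cx"])/f,(px[1]-c["cy"])/f,1]); P=o+k*(z-o[2])/k[2]; d=P[:2]-ax
        print(n,nm,P.round(4),"r",np.hypot(*d).round(4),"head",np.degrees(np.arctan2(d[1],d[0])).round(2))
```

```text
scene tip [ 0.5369 -0.0079  0.1656] r 0.1101 head 168.4
scene collar [ 0.5773 -0.0166  0.1182] r 0.0687 head 168.74
top tip [ 0.5402 -0.006   0.1656] r 0.1084 head 168.85
top collar [ 0.58   -0.0127  0.1182] r 0.068 head 167.92
```

Hole-to-tip offset: tip is about 3.6 mm further out (tool x) and −4.7 mm in tool y. I'll correct y and descend so the tip enters about 6 mm.

```bash
python3 -m crank '[[[0,-4,0],-1,255],[[0.5,-4.5,25],-1,255],[[0.5,-4.5,45],-1,255],[[0.5,-4.5,50],-1,255],[[0.5,-4.5,50],-1,255],[[0.5,-4.5,50],-1,255]]' 20;  python3 -m crank '[[[0,0,5],0,255],[[0,0,10],0,255],[[0,0,14],0,255],[[0,0,17],0,255],[[0,0,17],0,255],[[0,0,17],0,255]]' 20
python3 - <<'E'
from h import *
s=get_state(); print(s["contact_force"],s["eef_pos"])
c,W=grab("scene")
cv2.imwrite("pics/ins1.png",cv2.resize(c["frame"][171:291,290:440],None,fx=4.5,fy=4.5,interpolation=cv2.INTER_CUBIC))
E
```

```text
time: 17.0
eef_pos: [0.5437, -0.0083, 0.1885]
tcp_rot: [0.102, 0.995, -0.0, 0.001]
contact_force: [0.0, 0.4, -3.0]
opening: 0.65
finger_force: 25.1
time: 17.6
eef_pos: [0.544, -0.0081, 0.171]
tcp_rot: [0.102, 0.995, 0.0, 0.001]
contact_force: [2.0, 1.2, -1.4]
opening: 0.651
finger_force: 25.3
[ 1.96072316  1.18143693 -1.38097308] [ 0.54398324 -0.00805115  0.17098915]
```

View pics/ins1.png

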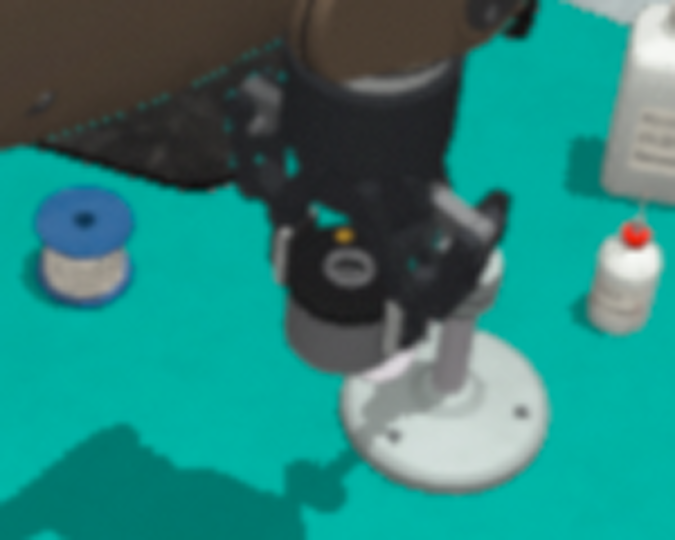

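The drum is at crop (350,268) with the tip apparently inside. The force (+2 N towards the stand, weight partly carried) fits a hole edge on the rod. I'll push down gently so it pivots in the pads.

```bash
python3 -m crank '[[[0,0,2],0,255],[[0,0,4],0,255],[[0,0,6],0,255],[[0,0,6],0,255]]' 20; python3 -m crank '[[[0.5,0,2],0,255],[[1,0,4],0,255],[[1,0,6],0,255],[[1,0,6],0,255]]' 20
```

```text
time: 18.05
eef_pos: [0.546, -0.0087, 0.1668]
tcp_rot: [0.102, 0.995, -0.0, 0.004]
contact_force: [5.8, 0.8, 4.1]
opening: 0.652
finger_force: 25.7
time: 18.45
eef_pos: [0.5436, -0.0083, 0.1599]
tcp_rot: [0.102, 0.995, -0.0, 0.002]
contact_force: [1.6, 0.8, 4.3]
opening: 0.645
finger_force: 20.4
```

```bash
cat >> h.py <<'E'
def look(name):
    """scene crop plus plane normal of the dark drum lid near the tcp"""
    c,W=grab("scene"); p=get_state()["eef_pos"]
    g=c["frame"].max(-1); D=W-(p+[0,0,.012])
    m=(np.linalg.norm(D,axis=-1)<.036)&(g<60)&(np.abs(D[...,1])<.022)&(D[...,2]>.003)
    P=W[m]
    rng=np.random.default_rng(0); best=0
    for _ in range(300):
        a=P[rng.choice(len(P),3,False)]; n=np.cross(a[1]-a[0],a[2]-a[0]); n/=np.linalg.norm(n)+1e-12
        k=abs((P-a[0])@n)<.003
        if k.sum()>best: best,K=k.sum(),k
    n=np.linalg.svd(P[K]-P[K].mean(0))[2][2]; n*=np.sign(n[2])
    print("lid",best,len(P),P[K].mean(0).round(4),"normal",n.round(3),"tilt",np.degrees(np.arccos(n[2])).round(1))
    cv2.imwrite(f"pics/{name}.png",cv2.resize(c["frame"][171:291,290:440],None,fx=4.5,fy=4.5,interpolation=cv2.INTER_CUBIC))
E
python3 - <<'E'
from h import *
look("ins2")
E
```

```text
lid 210 249 [ 0.5303 -0.0068  0.1917] normal [-0.216  0.038  0.976] tilt 12.7
```

View pics/ins2.png

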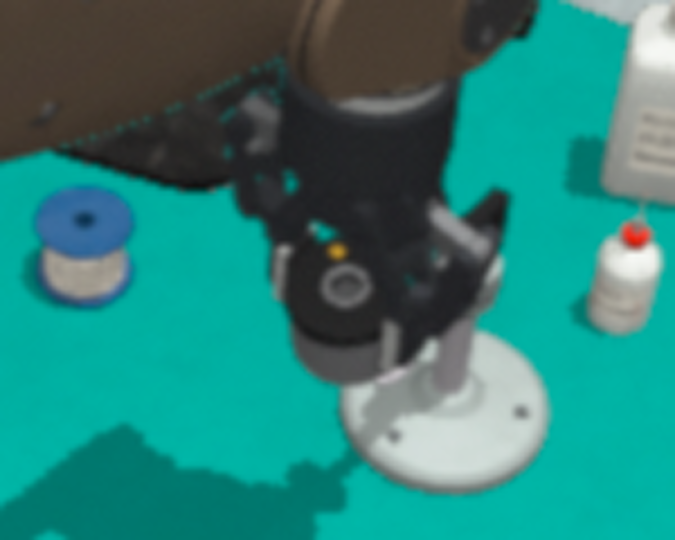

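The drum is pivoting the right way: the lid at crop (345,290) now tilts outward about 13–20°. Continue.

```bash
python3 -m crank '[[[0.5,0,2],0,255],[[1,0,4],0,255],[[1.5,0,6],0,255],[[1.5,0,6],0,255]]' 20
python3 - <<'E'
from h import *
look("ins3")
E
python3 -m crank '[[[0,0,2],0,255],[[-1,0,4],0,255],[[-2,0,6],0,255],[[-3,0,8],0,255],[[-3,0,8],0,255]]' 20;python3 - <<'E'
from h import *
look("ins4")
E
```

```text
time: 18.9
eef_pos: [0.5418, -0.0078, 0.1532]
tcp_rot: [0.102, 0.995, -0.0, 0.002]
contact_force: [3.9, 1.6, 4.3]
opening: 0.637
finger_force: 20.4
lid 214 257 [ 0.5285 -0.0069  0.1839] normal [-0.344  0.081  0.936] tilt 20.7
time: 19.45
eef_pos: [0.5432, -0.008, 0.1449]
tcp_rot: [0.102, 0.995, 0.0, -0.001]
contact_force: [0.0, 2.2, 7.2]
opening: 0.63
finger_force: 21.1
lid 220 265 [ 0.5301 -0.0062  0.1755] normal [-0.421  0.084  0.903] tilt 25.4
```

```bash
python3 -m crank '[[[-2.5,0,1],0,255],[[-5,0,3],0,255],[[-7.5,0,5],0,255],[[-10,0,8],0,255],[[-10,0,8],0,255]]' 20
python3 - <<'E'
from h import *
look("ins5")
E
python3 -m crank '[[[-2,0,2],0,255],[[-4,0,4],0,255],[[-6,0,6],0,255],[[-6,0,6],0,255]]' 20;python3 - <<'E'
from h import *
look("ins6")
E
```

```text
time: 20.0
eef_pos: [0.5491, -0.0091, 0.1343]
tcp_rot: [0.102, 0.995, 0.001, -0.006]
contact_force: [-6.1, 3.2, 3.8]
opening: 0.63
finger_force: 21.3
lid 218 262 [ 0.5353 -0.0089  0.1655] normal [-0.491  0.086  0.867] tilt 29.9
time: 20.45
eef_pos: [0.554, -0.0102, 0.127]
tcp_rot: [0.102, 0.995, 0.001, -0.007]
contact_force: [-6.5, 3.3, 3.0]
opening: 0.636
finger_force: 20.9
lid 223 266 [ 0.5402 -0.0094  0.1587] normal [-0.519  0.111  0.847] tilt 32.1
```

```bash
python3 -m crank '[[[-1,1,2],0,255],[[-2,2,4],0,255],[[-3,2,6],0,255],[[-3,2,6],0,255]]' 20
python3 - <<'E'
from h import *
look("ins7")
E
```

```text
time: 20.9
eef_pos: [0.5584, -0.0101, 0.1212]
tcp_rot: [0.102, 0.995, -0.0, -0.006]
contact_force: [-6.0, -0.0, -2.0]
opening: 0.638
finger_force: 21.4
lid 203 255 [ 0.5454 -0.0101  0.153 ] normal [-0.526  0.154  0.837] tilt 33.2
```

```bash
python3 -m crank '[[[1,0,1],0,180],[[1,0,1],0,120],[[1,0,1],0,60],[[1,0,1],0,0],[[1,0,1],0,0],[[1,0,1],0,0]]' 20
python3 - <<'E'
from h import *
look("ins8")
E
```

```text
time: 21.55
eef_pos: [0.5623, -0.01, 0.1241]
tcp_rot: [0.102, 0.995, -0.0, 0.001]
contact_force: [-0.6, -0.3, -0.1]
opening: 1.005
finger_force: 0.0
lid 228 263 [ 0.5521 -0.0127  0.1524] normal [-0.614  0.133  0.778] tilt 38.9
```

View pics/ins8.png

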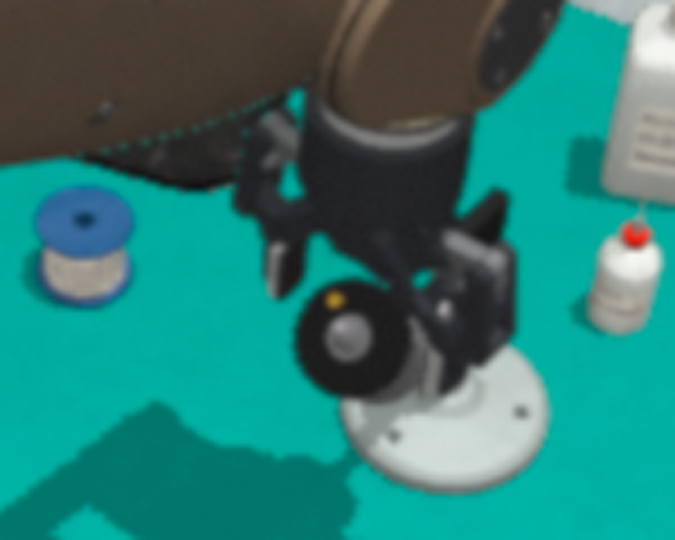

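The drum is on the spindle with the rod showing through its hole at crop (347,337), tilt about 39°. Withdraw straight up, park clear and measure.

```bash
python3 -m crank '[[[0,0,-20],0,0],[[0,0,-60],0,0],[[0,0,-110],0,0],[[0,0,-150],0,0],[[-5,45,-150],0,0],[[-10,93,-150],0,0],[[-20,141,-150],0,0],[[-30,189,-150],0,0],[[-40,237,-150],0,0],[[-40,237,-150],0,0]]' 20
python3 - <<'E'
from h import *
S={}
for n,ax in(("top",(.6465,-.0269)),("scene",(.6447,-.0300))):
    c,W=grab(n); ax=np.array(ax)
    d=np.hypot(*(W[...,:2]-ax).transpose(2,0,1)); P=W[(d<.03)&(W[...,2]>.14)&(W[...,2]<.17)]; w,V=np.linalg.eigh(np.cov(P[:,:2].T)); v=V[:,1]*-np.sign(V[0,1]); a=np.arctan2(v[1],v[0]); print(n,"wing head",np.degrees(a))
    a=np.radians(168.5); u=np.r_[np.cos(a),np.sin(a)]
    H=np.r_[ax+.084*u,.135]; n3=np.r_[u*np.sin(np.radians(40)),np.cos(np.radians(40))]
    D=W-H; m=np.linalg.norm(D,axis=-1)<.045; P=W[m]; t=(P-H)@n3
    r=np.linalg.norm((P-H)-t[:,None]*n3,axis=1); k=(r>.011)&(r<.026)&(t>.01)&(t<.035)&(c["frame"].max(-1)[m]<90)
    q=P[k]; nn=np.linalg.svd(q-q.mean(0))[2][2]; nn*=np.sign(nn[2])
    print("lid height over home",np.median(t[k]),k.sum(),"tilt",np.degrees(np.arccos(nn[2])),"head",np.degrees(np.arctan2(nn[1],nn[0])),"err",np.degrees(np.arccos(nn@n3)), "centre",(np.median(q,0)-.022*n3).round(4),H.round(4))
    print("spindle tip over home",np.percentile(t[(r<.007)],99))
    cv2.imwrite(f"pics/end_{n}.png",c["frame"])
c=cv2.imread("pics/end_scene.png")[150:330,280:520]; t=cv2.imread("pics/end_top.png")[130:340,280:560]
cv2.imwrite("pics/end.png",np.hstack([cv2.resize(c,(400,300)),cv2.resize(t,(400,300))]))
E
```

```text
time: 22.6
eef_pos: [0.6495, 0.2192, 0.2721]
tcp_rot: [0.099, 0.995, 0.001, -0.0]
contact_force: [-0.2, -0.3, -0.3]
opening: 1.003
finger_force: 0.0
top wing head 167.9845223620105
lid height over home 0.021251152316646912 371 tilt 38.63079389667166 head 167.8506577563717 err 1.4296654446752433 centre [ 0.5642 -0.011   0.1345] [ 0.5642 -0.0102  0.135 ]
spindle tip over home 0.04199706751524984
scene wing head 167.40186923450608
lid height over home 0.01977233834725499 349 tilt 40.17217787213421 head 168.06853340124925 err 0.32686156899551244 centre [ 0.5625 -0.0159  0.1324] [ 0.5624 -0.0133  0.135 ]
spindle tip over home 0.03918240804406487
```

View pics/end.png

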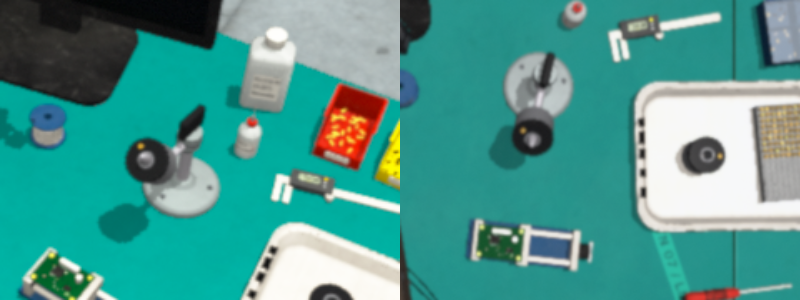

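The full drum sits home: lid about 21 mm over the home point, aligned within 1.5°. The head points at about 168° against 167° to the board, and the used-up drum stands in the tray. Handing in.

```bash
python3 -m crank '[[[0,0,0],0,0],[[0,0,0],0,0],[[0,0,0],0,0]]' | head -1; python3 -c "
from plant import ctrl
print(ctrl.sign_off())"
```

```text
time: 23.0
the job is handed in; nothing more can be done
None
```

The job is handed in at 23.0 s (no verdict was returned): by the last camera check the full drum is home on the spindle, which points at the board, and the used-up drum stands upright on the free part of the tray floor.

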